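# Unclip the climate sensor pod from its shelf rail

## Task

The white climate sensor pod is due for calibration: slide it along its mounting rail, past the spring click and off the end, and stand it upright in the grey tray. It comes off at one end only and you cannot see which, because the stop is hidden under the pod: feel for the way that gives, and do not force it against the stop. Keep hold of the pod until it is set down, and leave the culture jars where they stand.

Things in the scene. Friction and masses are not known exactly. Their poses are not given: they have to be found in the camera images.
- pod: White plastic sensor pod with dark vent slots, 0.22 kg, 80 mm high. Its foot, 49 mm (x) by 64 mm (y) and 33 mm high, wraps the rail from above: a C-shaped channel along y, open at both ends, with lips under the rail head, so it cannot be lifted off. Origin: centre of the foot's underside; z up. On the rail its axes are the rail's.
- pod_grip (a point): Point on the pod's axis, 58 mm above its origin, at mid-height of the housing to grip: a plain box 34 mm (x) by 44 mm (y), standing on the middle of the foot from 33 to 80 mm above the pod's origin. Axes of the pod.
- rail: Aluminium T-rail, fixed. Base plate 80 mm (x) by 120 mm (y), 8 mm thick; rail head 36 mm (x) by 90 mm (y), its top 28 mm above the origin. Origin: centre of the plate's underside; the pod slides along y. The pod starts clicked in at the middle, its underside 16 mm above this origin, and is clear of the rail after sliding 77 mm.
- rail_latch (a point): Centre of the rail head's top, hidden under the pod. Here a spring latch holds the pod: in the free direction along y it gives at roughly 10 to 15 N within the first 7 mm and is past after 13 mm. In the other direction (+y or -y, not known) a solid stop blocks the pod after about 2.5 mm; pushing on it with more than 60 N counts as forcing.
- tray: Shallow grey open tray, fixed, 160 mm (x) by 140 mm (y), walls 24 mm high and 5 mm thick. Origin: centre of its underside.
- tray_in (a point): Centre of the tray's inner floor, 5 mm above the work surface; axes of the tray.
- jar0: Closed glass culture jar, 68 mm across, 105 mm high, 0.4 kg, a bystander beyond the rail. Origin: centre of its underside.
- jar1: The same kind of jar, a bystander beyond the tray.
- jar2: The same kind of jar, a bystander to the robot's left.
Things that resemble listed ones, but are neither listed nor needed, are in the scene too. Of the things that look like the tray, take the one that is farthest to the robot's right at the start.

How it is judged:
By the outcome, as a careful person would: the job done as asked, in the order asked, and still so for the second after the job is handed in, with the robot touching nothing.
It also fails if it takes over 38 s, if anything falls off the work surface, if the arm or the gripper's body presses on something with over 40 N, if the wrist force passes 120 N, or if a joint passes its speed limit or range.

## Robot

A 6-joint arm with a two-finger parallel gripper is mounted at the origin on the work surface. World frame = base frame: x ahead of the robot, y to its left, z up, the work surface at z = 0. Lengths are in m, angles in rad, forces in N, time in s.
With the tool pointing down it reaches from about 0.325 to 1 m from the base axis. Payload 5.1 kg.
Tool frame: the origin (TCP) lies at the very end of the fingers, on their centre line; the grasp point (between the pads) lies 19 mm behind it (manip.hold_point_z is the distance from the TCP to the grasp point, in m); z points along the fingers, y is the line along which they close (so a half turn about z gives the same grasp; the last joint's range is limited). The gripper opens to 85 mm and grips with 20 to 120 N. Pads are 22 mm wide; open, the fingers measure 114 mm over their backs; the gripper's body (76 mm by 85 mm) begins 54 mm behind the grasp point. The pads swing forward as they close: fully open they stand 13 mm farther back than shut.
Start: joints at [-1.211, 0.124, 1.65, -0, 1.367, -0.083], TCP at [0.278, -0.587, 0.231] pointing down, gripper open.
Joint ranges: [-2.61, 2.61], [-1.02, 2.33], [0.03, 2.71], [-1.35, 4.49], [0.32, 2.68], [-2.91, 2.91]. Speed limits (rad/s): [2.57, 2.57, 3.14, 3.14, 3.14, 3.14].

## Interface

Orientations are given as a unit quaternion [w, x, y, z].
In Python, from station import manip, cams gives the robot as it stands.
- The arm moves only by the shell command python3 -m handwheel 'ROWS' [FORCE]. ROWS is JSON, a list of rows, each a list of 3 entries, a list of its own where there are three numbers: the shift along the tool's x, y, z in mm, then the turn, a rotation vector about the tool's x, y, z in rad, then the finger opening in mm, from 0 to 85.4. In form: [[[dx, dy, dz], [wx, wy, wz], gripper], ...]. A call has 1 to 10 rows; each row is the pose to reach, as a shift and turn from the pose commanded when the call began, along the tool's axes at that moment; what a row does not reach only later rows make up. A row lasts 1/8 s, in which the tool goes at most 62.5 mm and 10.7 degrees, less where a joint would pass 70% of its speed; a pose out of reach is approached as far as the arm can. A call with a gripper value outside its range is refused whole. The fingers move at their own pace and stop on an object; FORCE is the grip in N (left out, the last holds). Time passes only in rows, so rows that repeat a pose let the fingers close. It gives the time, the measured TCP pose, the force, the opening and the grip force at its end, in the units of the state.
- manip.get_state(): the state, without advancing time (a new reading comes with each control period).
- cams.read_camera(name): name is "side" or "top" or "wrist"; returns a dict with "frame" (384x512x3 uint8, blue, green, red), "range_z" (384x512 float32, m along the optical axis (not along the pixel's ray), 0 where there is no reading), "vertical_fov" (degrees; the focal length in pixels is half the picture's height over the tangent of half this angle, whatever the lens; pixels are square), "cx", "cy" (the principal point, pixels), "k1" (the pictures are not rectified: a ray, as slopes to the right and down, at radius r is drawn at 1 + k1 r^2 times it, then the intrinsics apply), "R" (3x3) and "t" (3): a world point X has camera coordinates R X + t. Camera axes: x right, y down, z forward; pixel columns grow to the right and rows downward; lengths in m; the calibration is good to about 2 mm. A picture is of the moment at which its call begins.
- manip.job_done(): hands the job in; it is judged then, once.
The state is a dict: "t": time; "joints": joint angles; "joint_velocities": joint speeds; "joint_efforts": joint torques, N m; "tcp_pos": TCP position; "tool_rot": TCP orientation; "wrist_force": force on the tool from outside, world axes, zero at the start; "moment": the same for the moment, N m; "finger_gap": finger opening in m; "gripper_force": force on a finger pad.
Only numpy, scipy, OpenCV 4.12 (cv2) and the standard library are available. Lean on these libraries where they do the work, as an engineer would, in place of code of your own. Each camera call takes 0.05 s, during which the arm holds its last target. There are 200 camera calls.

## Working session

There is one attempt and no reset: what is moved stays moved. The work goes in short steps, Python scripts to look and compute and a shell command to move; the robot and the scene stay as the last step left them, time stands still between calls to the robot, and variables do not carry over. Pictures are saved under pics/ and viewed, at most 10 in all, crops included, and the job is handed in when it is done.

```bash
mkdir -p pics; ls; cat > h.py <<'E'
import numpy as np,cv2
from station import manip,cams
def cloud(c):
    h,w=c['range_z'].shape; f=h/2/np.tan(np.radians(c['vertical_fov'])/2)
    K=np.array([[f,0,c['cx']],[0,f,c['cy']],[0,0,1]])
    v,u=np.mgrid[:h,:w].astype(np.float32)
    p=cv2.undistortPoints(np.stack([u,v],-1).reshape(-1,1,2),K,np.array([c['k1'],0,0,0,0.])).reshape(h,w,2)
    z=c['range_z']; X=np.dstack([p*z[...,None],z])
    W=(X-np.array(c['t']))@np.array(c['R']); W[z==0]=np.nan
    return W
E
python3 - <<'E'
from h import *
for n in('top','side'):
    c=cams.read_camera(n); cv2.imwrite(f'pics/{n}0.png',c['frame']); np.savez(f'{n}0.npz',**c)
    print(n,c['vertical_fov'],c['k1'],np.round(c['R'],2).tolist(),c['t'])
print(manip.get_state())
E
```

```text
pics
top 53.84549636954489 -0.049988025941178384 [[-0.01, -1.0, -0.03], [-0.98, 0.02, -0.19], [0.19, 0.02, -0.98]] [0.07141749 0.58919301 1.1560902 ]
side 45.842465533491435 -0.05682688958479081 [[-0.99, -0.14, 0.01], [-0.09, 0.52, -0.85], [0.12, -0.84, -0.53]] [0.57907245 0.08874673 1.30904696]
{'t': 0.1, 'joints': array([-1.21062292e+00,  1.24461623e-01,  1.65155266e+00,  9.06310929e-07,
        1.36753718e+00, -8.26077539e-02]), 'joint_velocities': array([-0.00103164, -0.00144744, -0.00371277, -0.00143613,  0.000759  ,
       -0.00029369]), 'joint_efforts': array([-1.27150834e-06, -4.24932969e+01, -3.66653609e+01, -8.22706852e-05,
        3.91345384e-03,  4.06076913e-05]), 'tcp_pos': array([ 0.27826369, -0.58679746,  0.2301529 ]), 'tool_rot': array([-9.70047708e-04,  9.75592592e-01,  2.19586282e-01, -1.35048959e-04]), 'wrist_force': array([-0.63322497, -0.82328947, -0.53179726]), 'moment': array([-0.06103876,  0.03239248,  0.00929662]), 'gripper_force': 0.0, 'finger_gap': 0.0853323253158671}
```

View pics/top0.png

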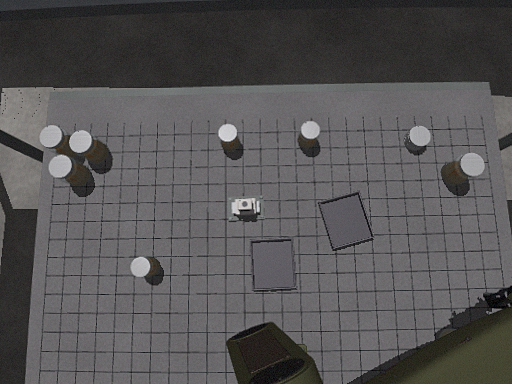

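View pics/side0.png

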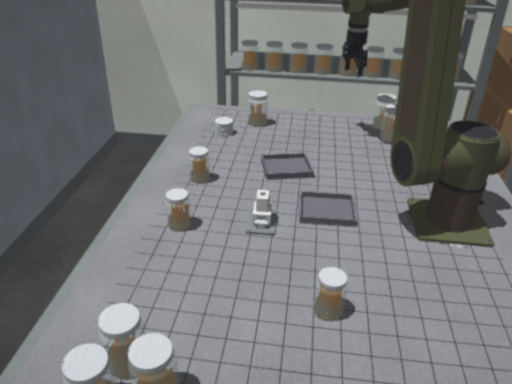

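Top view: the pod on its rail is at about (246,206), with its long axis across the image. The trays are at (273,265) and (345,221). The right-hand one, rotated, is the target. The jars nearby are at (229,138), (310,133) and (145,267).

```bash
python3 - <<'E'
from h import *
for n in('top','side'):
    c=dict(np.load(f'{n}0.npz')); W=cloud(c); z=W[...,2]; hsv=cv2.cvtColor(c['frame'],cv2.COLOR_BGR2HSV)
    print(n)
    boxes={'top':dict(pod=(222,190,270,225),tray=(310,185,380,255)),'side':dict(pod=(240,180,285,240),tray=(255,148,320,182))}[n]
    for k,(a,b,e,d) in boxes.items():
        P=W[b:d,a:e].reshape(-1,3); col=c['frame'][b:d,a:e].reshape(-1,3).astype(int)
        if k=='pod':
            for nm,l,h in(('top',.088,.105),('foot',.042,.055),('plate',.005,.012),('floor',-.01,.003)):
                m=(P[:,2]>l)&(P[:,2]<h); Q=P[m]
                if len(Q)>4:
                    r=cv2.minAreaRect(Q[:,:2].astype(np.float32)*1000); print(nm,len(Q),np.round(Q.mean(0),4),r)
        else:
            m=(P[:,2]>.015)&(P[:,2]<.035); Q=P[m]
            print('trayrim',len(Q),cv2.minAreaRect(Q[:,:2].astype(np.float32)*1000))
            m=(col.max(1)<75)&(P[:,2]<.03); Q=P[m]; print('dark',len(Q),cv2.minAreaRect(Q[:,:2].astype(np.float32)*1000),np.median(Q[:,2]))
c=cv2.imread('pics/top0.png')[180:232,215:280]; s=cv2.imread('pics/side0.png')[180:240,230:295]
cv2.imwrite('pics/crop1.png',np.hstack([cv2.resize(c,(390,360),interpolation=2),cv2.resize(s,(390,360),interpolation=2)]))
E
```

```text
top
top 156 [0.5369 0.0814 0.0946] ((537.197265625, 81.28101348876953), (33.957725524902344, 43.079933166503906), 4.553130149841309)
foot 124 [0.5304 0.0782 0.0477] ((536.930419921875, 80.7245864868164), (48.215087890625, 62.624393463134766), 1.5936675071716309)
plate 343 [0.5333 0.0789 0.0078] ((544.1976928710938, 81.43597412109375), (126.15213775634766, 104.4518814086914), 86.2834701538086)
floor 807 [ 0.5413  0.0839 -0.0013] ((540.7911987304688, 83.04489135742188), (158.81370544433594, 116.0489273071289), 89.09332275390625)
trayrim 324 ((491.83111572265625, -243.82177734375), (160.91722106933594, 142.6890411376953), 14.218997955322266)
dark 541 ((491.9926452636719, -245.2423095703125), (225.43035888671875, 234.34231567382812), 86.59650421142578) 0.0018515025570006005
side
top 121 [0.5355 0.0883 0.0937] ((536.52490234375, 84.40311431884766), (33.021976470947266, 48.158287048339844), 6.967123031616211)
foot 146 [0.5339 0.0983 0.0473] ((535.5350341796875, 84.6107177734375), (48.86265182495117, 70.5140609741211), 1.6538774967193604)
plate 317 [0.5324 0.1018 0.0069] ((535.5256958007812, 86.59114074707031), (80.0774917602539, 125.41880798339844), 2.241853952407837)
floor 1725 [ 0.5441 -0.0027 -0.0019] ((537.3999633789062, 2.0189971923828125), (146.0296630859375, 326.51507568359375), 9.250570297241211)
trayrim 282 ((490.5738830566406, -241.56808471679688), (160.4330291748047, 150.56056213378906), 14.601341247558594)
dark 265 ((487.0257263183594, -243.21768188476562), (157.37362670898438, 150.34307861328125), 13.778745651245117) 0.011161327334105187
```

View pics/crop1.png

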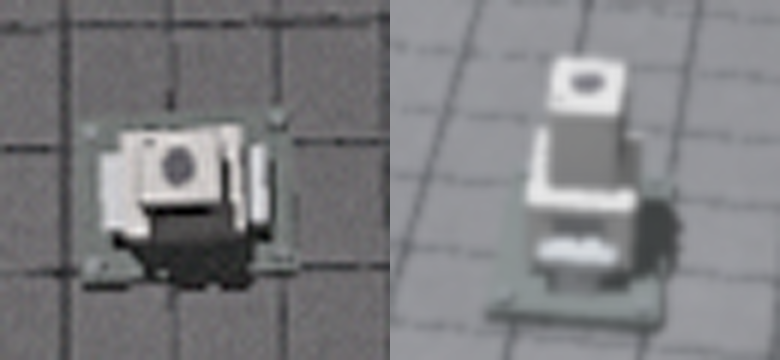

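The pod is at about (0.537, 0.082) with the rail yawed about 2°. The target tray is at about (0.491, -0.243), yawed 14.3°. I'll move in above the pod with the fingers closing along the rail.

```bash
python3 -m handwheel '[[[45,-43,0],[0,0,0.04],85],[[90,-85,0],[0,0,0.08],85],[[135,-128,0],[0,0,0.12],85],[[180,-171,0],[0,0,0.16],85],[[225,-213,0],[0,0,0.2],85],[[270,-256,0],[0,0,0.25],85],[[315,-299,0],[0,0,0.3],85],[[360,-341,0],[0,0,0.35],85],[[400,-379,0],[0,0,0.41],85],[[420,-398,0],[0,0,0.41],85]]' 40
cat >> h.py <<'E'
from scipy.spatial.transform import Rotation as Ro
def tgt(x,y,z,yaw):
    "shift (mm) along tool axes and turn about tool z to a down pose with tool x at yaw deg"
    s=manip.get_state(); q=s['tool_rot']; R=Ro.from_quat([q[1],q[2],q[3],q[0]])
    D=Ro.from_euler('z',yaw,degrees=True)*Ro.from_euler('x',180,degrees=True)
    print('t',round(s['t'],2),'tcp',np.round(s['tcp_pos'],4),'shift',np.round(R.inv().apply(np.array([x,y,z])-s['tcp_pos'])*1000,1),'turn',np.round((R.inv()*D).as_rotvec(),4),'F',np.round(s['wrist_force'],1),'gap',round(s['finger_gap'],4),'j',np.round(s['joints'],2))
E
python3 -c "
from h import *
tgt(.537,.082,.2,2)"
```

```text
t: 1.35
tcp_pos: [0.4876, -0.0451, 0.2309]
tool_rot: [-0.0, 1.0, 0.018, -0.0]
wrist_force: [-0.4, -0.9, 0.8]
finger_gap: 0.0852
gripper_force: 0.0
t 1.35 tcp [ 0.4876 -0.0451  0.2309] shift [  53.9 -125.3   30.9] turn [-0.0004  0.0005  0.0004] F [-0.4 -0.9  0.8] gap 0.0852 j [-0.2  -0.24  2.    0.    1.38  1.33]
```

```bash
python3 -m handwheel '[[[20,-50,12],[0,0,0],85],[[40,-95,24],[0,0,0],85],[[54,-125,31],[0,0,0],85],[[54,-125,31],[0,0,0],85]]'
cat > look.py <<'E'
from h import *
import sys
c=cams.read_camera('wrist'); W=cloud(c); cv2.imwrite(f'pics/{sys.argv[1]}.png',c['frame'])
P=W.reshape(-1,3)
near=(abs(P[:,0]-.537)<.08)&(abs(P[:,1]-.082)<.1)
for nm,l,h in(('top',.09,.102),('foot',.044,.054),('head',.025,.032),('plate',.006,.011)):
    Q=P[near&(P[:,2]>l)&(P[:,2]<h)]
    if len(Q)>20: print(nm,len(Q),np.round(np.median(Q[:,2]),4),cv2.minAreaRect(Q[:,:2].astype(np.float32)*1000))
E
python3 look.py w1; python3 -c "
from h import *
tgt(.537,.082,.055,2)"
```

```text
t: 1.85
tcp_pos: [0.5369, 0.0807, 0.1988]
tool_rot: [-0.0, 1.0, 0.018, -0.001]
wrist_force: [0.1, -0.3, -0.6]
finger_gap: 0.0853
gripper_force: 0.0
top 2147 0.0954 ((536.0630493164062, 82.82290649414062), (33.48012924194336, 43.92226791381836), 2.0541415214538574)
foot 1224 0.0486 ((535.843505859375, 82.78927612304688), (48.70677947998047, 64.10558319091797), 1.9316511154174805)
head 796 0.0275 ((538.9937133789062, 82.89317321777344), (42.503047943115234, 90.14019012451172), 2.1884450912475586)
plate 3472 0.0076 ((535.6189575195312, 82.85310363769531), (79.73607635498047, 120.04922485351562), 2.0296506881713867)
t 1.9 tcp [0.5368 0.0796 0.1994] shift [  0.5  -2.5 144.4] turn [ 0.0004  0.002  -0.0002] F [-0.1  0.  -0.4] gap 0.0848 j [ 0.05 -0.09  1.92 -0.    1.31  1.58]
```

View pics/w1.png

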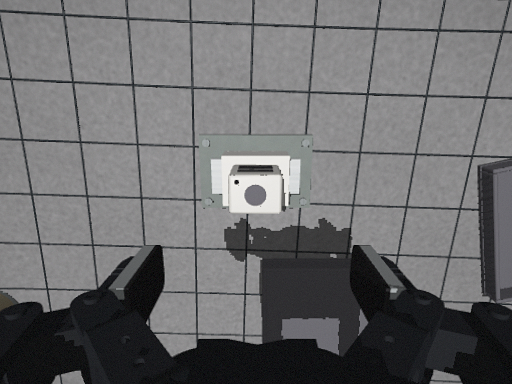

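Wrist view: the pod top is at about (255,192), with the foot and rail ends visible on both sides. It is centred between the fingers with yaw 2.05°, so I'm descending and closing.

```bash
python3 -m handwheel '[[[0,-2,50],[0,0,0],85],[[-1,-3,90],[0,0,0],85],[[-1,-3,125],[0,0,0],85],[[-1,-3,143],[0,0,0],85],[[-1,-3,143],[0,0,0],85],[[-1,-3,143],[0,0,0],44],[[-1,-3,143],[0,0,0],38],[[-1,-3,143],[0,0,0],38],[[-1,-3,143],[0,0,0],38],[[-1,-3,143],[0,0,0],38]]' 60
python3 -c "
from h import *
tgt(.536,.0828,.055,2)"
```

```text
t: 3.15
tcp_pos: [0.5376, 0.082, 0.0592]
tool_rot: [-0.0, 1.0, 0.016, 0.002]
wrist_force: [-0.2, 0.7, 7.1]
finger_gap: 0.0435
gripper_force: 61.9
t 3.15 tcp [0.5376 0.082  0.0592] shift [-1.6 -0.8  4.2] turn [ 0.     -0.0032 -0.0019] F [-0.2  0.7  7.1] gap 0.0435 j [ 0.05  0.06  2.03 -0.    1.05  1.59]
```

```bash
python3 -m handwheel '[[[0,0,-3],[0,0,0],38],[[0,0,-3],[0,0,0],38]]'; python3 -m handwheel '[[[0,-1,0],[0,0,0],38],[[0,-2,0],[0,0,0],38],[[0,-2,0],[0,0,0],38]]';python3 -m handwheel '[[[0,-1,0],[0,0,0],38],[[0,-1.5,0],[0,0,0],38],[[0,-1.5,0],[0,0,0],38]]'
```

```text
t: 3.4
tcp_pos: [0.5361, 0.082, 0.0601]
tool_rot: [-0.0, 1.0, 0.016, 0.0]
wrist_force: [1.6, -0.0, -1.5]
finger_gap: 0.0432
gripper_force: 61.3
t: 3.78
tcp_pos: [0.5362, 0.0829, 0.06]
tool_rot: [0.001, 1.0, 0.017, 0.0]
wrist_force: [2.6, -5.2, -3.2]
finger_gap: 0.0432
gripper_force: 61.5
t: 4.15
tcp_pos: [0.5366, 0.0838, 0.0602]
tool_rot: [0.002, 1.0, 0.017, 0.001]
wrist_force: [3.5, -6.9, -2.1]
finger_gap: 0.0431
gripper_force: 61.5
```

```bash
for i in 1; do python3 -m handwheel '[[[0,-1,0],[0,0,0],38],[[0,-1,0],[0,0,0],38]]'; done; python3 -m handwheel '[[[0,-1,0],[0,0,0],38],[[0,-1,0],[0,0,0],38]]'
```

```text
t: 4.4
tcp_pos: [0.5367, 0.0846, 0.0603]
tool_rot: [0.002, 1.0, 0.017, 0.001]
wrist_force: [2.7, -6.9, -2.7]
finger_gap: 0.0434
gripper_force: 61.6
t: 4.65
tcp_pos: [0.5367, 0.0852, 0.0603]
tool_rot: [0.002, 1.0, 0.017, 0.001]
wrist_force: [2.2, -9.5, -2.7]
finger_gap: 0.0434
gripper_force: 61.6
```

```bash
python3 -m handwheel '[[[0,-1,0],[0,0,0],38],[[0,-1,0],[0,0,0],38]]'; python3 -m handwheel '[[[0,-1,0],[0,0,0],38],[[0,-1,0],[0,0,0],38]]'
```

```text
t: 4.9
tcp_pos: [0.5367, 0.0864, 0.0603]
tool_rot: [0.002, 1.0, 0.017, 0.001]
wrist_force: [3.4, -7.1, -2.1]
finger_gap: 0.0432
gripper_force: 61.9
t: 5.15
tcp_pos: [0.5367, 0.0875, 0.0604]
tool_rot: [0.002, 1.0, 0.017, 0.001]
wrist_force: [2.8, -6.8, -2.6]
finger_gap: 0.0433
gripper_force: 61.9
```

It has slid 5.5 mm at about 7 N, so +y is the free way. I'll slide it on past the click and off the end.

```bash
python3 -m handwheel '[[[0,-3,0],[0,0,0],38],[[0,-6,0],[0,0,0],38],[[0,-9,0],[0,0,0],38],[[0,-12,0],[0,0,0],38],[[0,-15,0],[0,0,0],38],[[0,-18,0],[0,0,0],38],[[0,-18,0],[0,0,0],38]]'; python3 look.py w2;  python3 -c "
from h import *
a=2.03/57.2958
tgt(.5361-.08*np.sin(a),.082+.08*np.cos(a),.0601,2.03)"
```

```text
t: 6.02
tcp_pos: [0.5352, 0.1078, 0.0603]
tool_rot: [-0.0, 1.0, 0.017, -0.0]
wrist_force: [0.9, -0.4, -2.6]
finger_gap: 0.0435
gripper_force: 62.3
top 10425 0.0964 ((534.0701293945312, 108.02023315429688), (34.657962799072266, 70.48811340332031), 2.0919268131256104)
foot 3055 0.0494 ((548.7430419921875, 107.97738647460938), (19.774730682373047, 65.89918518066406), 1.34980046749115)
head 3383 0.0275 ((541.0499877929688, 88.83964538574219), (107.10526275634766, 38.292518615722656), 84.15843200683594)
plate 7684 0.0075 ((535.4390258789062, 82.29841613769531), (80.72840881347656, 120.6919937133789), 2.153592824935913)
t 6.08 tcp [0.5352 0.1077 0.0602] shift [ -0.2 -54.3   0.2] turn [-0.0003  0.0004 -0.0024] F [ 1.8  0.4 -3. ] gap 0.0434 j [0.1  0.07 2.02 0.   1.06 1.64]
```

View pics/w2.png

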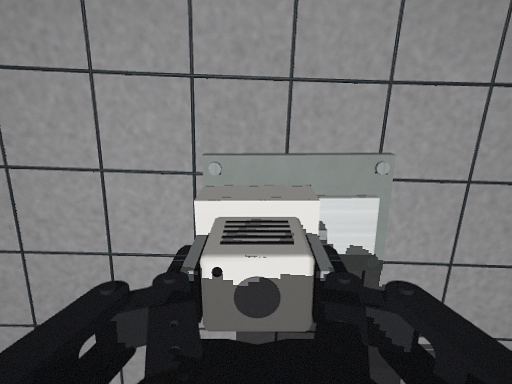

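The view shows the foot slid left along the rail with the rail head bare at (350,225). The pod is firmly held and past the click, so I'll slide it off and then raise it.

```bash
python3 -m handwheel '[[[0,-8,0],[0,0,0],38],[[0,-16,0],[0,0,0],38],[[0,-24,0],[0,0,0],38],[[0,-32,0],[0,0,0],38],[[0,-40,0],[0,0,0],38],[[0,-48,0],[0,0,0],38],[[0,-56,0],[0,0,0],38],[[0,-62,0],[0,0,0],38],[[0,-64,0],[0,0,0],38],[[0,-64,0],[0,0,0],38]]';  python3 -c "
from h import *
tgt(.536,.172,.25,2)"
```

```text
t: 7.32
tcp_pos: [0.5333, 0.1714, 0.0603]
tool_rot: [0.0, 1.0, 0.016, -0.0]
wrist_force: [0.3, 0.6, -2.5]
finger_gap: 0.0433
gripper_force: 62.3
t 7.33 tcp [0.5333 0.1714 0.0603] shift [   2.7   -0.5 -189.7] turn [ 0.0001  0.     -0.0019] F [ 0.3  0.6 -2.5] gap 0.0433 j [ 0.22  0.1   1.99 -0.    1.06  1.75]
```

```bash
python3 -m handwheel '[[[0,0,-25],[0,0,0],38],[[0,0,-60],[0,0,0],38],[[0,0,-95],[0,0,0],38],[[0,25,-110],[0,0,0],38],[[0,65,-115],[0,0,0],38],[[0,110,-115],[0,0,0],38],[[0,155,-115],[0,0,0],38],[[0,200,-115],[0,0,0],38],[[0,230,-115],[0,0,0],38],[[0,230,-115],[0,0,0],38]]';  python3 -c "
from h import *
tgt(.4915,-.243,.0493,14.3)"
```

```text
t: 8.57
tcp_pos: [0.5406, -0.0606, 0.1753]
tool_rot: [0.0, 1.0, 0.015, -0.0]
wrist_force: [-0.6, 0.6, -2.5]
finger_gap: 0.0433
gripper_force: 62.4
t 8.57 tcp [ 0.5406 -0.0606  0.1753] shift [-54.4 180.9 126. ] turn [ 2.000e-04  1.000e-04 -2.205e-01] F [-0.6  0.6 -2.5] gap 0.0433 j [-0.21 -0.07  1.94 -0.    1.27  1.33]
```

```bash
python3 -m handwheel '[[[-10,30,0],[0,0,-0.04],38],[[-22,75,0],[0,0,-0.09],38],[[-36,120,0],[0,0,-0.14],38],[[-48,160,10],[0,0,-0.19],38],[[-54,181,30],[0,0,-0.22],38],[[-54,181,55],[0,0,-0.22],38],[[-54,181,75],[0,0,-0.22],38],[[-54,181,85],[0,0,-0.22],38],[[-54,181,85],[0,0,-0.22],38]]';  python3 - <<'E'
from h import *
tgt(.4915,-.243,.0493,14.3)
for n in('side','top'):
    c=cams.read_camera(n);W=cloud(c);P=W.reshape(-1,3)
    cv2.imwrite(f'pics/{n}3.png',c['frame'])
    Q=P[(abs(P[:,0]-.4915)<.12)&(abs(P[:,1]+.243)<.12)&(P[:,2]>.015)&(P[:,2]<.03)]
    print(n,len(Q),cv2.minAreaRect(Q[:,:2].astype(np.float32)*1000))
E
```

```text
t: 9.7
tcp_pos: [0.4926, -0.2404, 0.0896]
tool_rot: [-0.0, 0.992, 0.126, -0.001]
wrist_force: [0.4, 0.8, -2.0]
finger_gap: 0.0436
gripper_force: 62.6
t 9.7 tcp [ 0.4926 -0.2404  0.0896] shift [-1.6  2.3 40.3] turn [-0.0011  0.0011  0.004 ] F [ 0.4  0.8 -2. ] gap 0.0436 j [-0.55  0.03  2.    0.    1.11  0.77]
side 246 ((490.1034851074219, -241.8880157470703), (161.4974822998047, 147.4884490966797), 14.606480598449707)
top 151 ((502.207275390625, -223.33370971679688), (148.75953674316406, 144.98184204101562), 28.341466903686523)
```

View pics/side3.png

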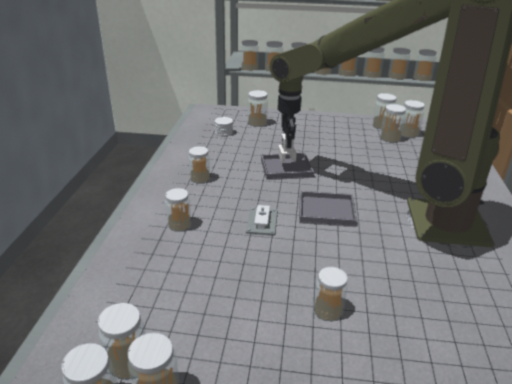

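The side view shows the pod held at (288,155) over the far tray, with the rail empty at (262,218). I'll lower it gently until contact.

```bash
python3 -m handwheel '[[[-1,1,12],[0,0,0],38],[[-2,2,24],[0,0,0],38],[[-2,2,33],[0,0,0],38],[[-2,2,37],[0,0,0],38],[[-2,2,37],[0,0,0],38]]'; python3 -m handwheel '[[[0,0,1],[0,0,0],38],[[0,0,2],[0,0,0],38],[[0,0,2],[0,0,0],38]]'
```

```text
t: 10.42
tcp_pos: [0.4911, -0.2435, 0.0528]
tool_rot: [-0.0, 0.992, 0.126, -0.0]
wrist_force: [-0.6, 0.3, -2.8]
finger_gap: 0.0434
gripper_force: 62.6
t: 10.8
tcp_pos: [0.4914, -0.2436, 0.0515]
tool_rot: [0.0, 0.992, 0.126, 0.0]
wrist_force: [0.8, 0.1, -2.8]
finger_gap: 0.0435
gripper_force: 62.6
```

```bash
python3 -m handwheel '[[[0,0,1],[0,0,0],38],[[0,0,1],[0,0,0],38]]'; python3 -m handwheel '[[[0,0,1],[0,0,0],38],[[0,0,1],[0,0,0],38]]'
```

```text
t: 11.05
tcp_pos: [0.4913, -0.2436, 0.0503]
tool_rot: [-0.0, 0.992, 0.126, -0.0]
wrist_force: [0.8, -0.3, -2.7]
finger_gap: 0.043
gripper_force: 62.6
t: 11.3
tcp_pos: [0.4913, -0.2436, 0.0492]
tool_rot: [-0.0, 0.992, 0.126, -0.0]
wrist_force: [0.4, 0.2, -2.6]
finger_gap: 0.0431
gripper_force: 62.6
```

```bash
python3 -m handwheel '[[[0,0,0.5],[0,0,0],38],[[0,0,0.5],[0,0,0],38]]'; python3 -m handwheel '[[[0,0,0.5],[0,0,0],38],[[0,0,0.5],[0,0,0],38]]'; python3 -m handwheel '[[[0,0,0.5],[0,0,0],38],[[0,0,0.5],[0,0,0],38]]'
```

```text
t: 11.55
tcp_pos: [0.4913, -0.2436, 0.0488]
tool_rot: [-0.0, 0.992, 0.126, -0.0]
wrist_force: [-0.4, 0.8, -3.2]
finger_gap: 0.0432
gripper_force: 62.6
t: 11.8
tcp_pos: [0.4913, -0.2436, 0.0483]
tool_rot: [-0.0, 0.992, 0.126, -0.0]
wrist_force: [0.3, 0.5, -3.0]
finger_gap: 0.0432
gripper_force: 62.6
t: 12.05
tcp_pos: [0.4914, -0.2436, 0.0483]
tool_rot: [-0.0, 0.992, 0.126, -0.0]
wrist_force: [-1.5, 0.5, 1.4]
finger_gap: 0.0435
gripper_force: 63.0
```

It has touched down: Fz turned positive and z stopped falling. Now I'll release and retreat upward.

```bash
python3 -m handwheel '[[[0,0,0],[0,0,0],50],[[0,0,0],[0,0,0],60],[[0,0,0],[0,0,0],85],[[0,0,0],[0,0,0],85],[[0,0,0],[0,0,0],85],[[0,0,-20],[0,0,0],85],[[0,0,-60],[0,0,0],85],[[0,0,-110],[0,0,0],85],[[0,0,-150],[0,0,0],85],[[0,0,-150],[0,0,0],85]]'; python3 - <<'E'
from h import *
c=cams.read_camera('wrist');cv2.imwrite('pics/w4.png',c['frame']);P=cloud(c).reshape(-1,3)
n=(abs(P[:,0]-.4915)<.1)&(abs(P[:,1]+.243)<.1)
for l,h in((.078,.092),(.033,.043)):
    Q=P[n&(P[:,2]>l)&(P[:,2]<h)]; print(len(Q),np.median(Q[:,2]),cv2.minAreaRect(Q[:,:2].astype(np.float32)*1000))
E
```

```text
t: 13.3
tcp_pos: [0.4938, -0.2451, 0.2045]
tool_rot: [0.003, 0.992, 0.126, 0.004]
wrist_force: [-0.0, -0.4, -0.3]
finger_gap: 0.0846
gripper_force: 0.0
1906 0.08436813220653588 ((489.9181823730469, -243.3403778076172), (33.746063232421875, 43.94878005981445), 14.76145076751709)
1133 0.037463272909980784 ((489.79669189453125, -243.3306884765625), (48.60397720336914, 64.09684753417969), 14.439486503601074)
```

View pics/w4.png

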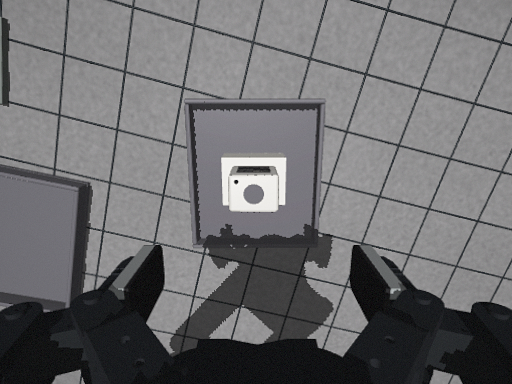

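The pod stands upright at the tray's centre, at (254,185) in the picture. Its top is at z = 0.084, as expected for sitting on the tray floor.

```bash
python3 -c "
from station import manip
print(manip.job_done())"
```

```text
the job is handed in; nothing more can be done
None
```

The pod slid off the +y end of its rail with wrist force readings never above about 13 N, now stands upright in the middle of the right-hand grey tray, the jars were not touched, and the job was handed in at about 13 s.

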